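# Load a 9 V battery into a bench tester

## Robot

A 6-joint arm with a two-finger parallel gripper is mounted at the origin on a cart in front of the work surface, level with it; the furniture and walls round the work are solid. World frame = base frame: x ahead of the robot, y to its left, z up, the work surface at z = 0. Lengths are in mm, angles in rad, forces in N, time in s.
With the tool pointing down it reaches from about 250 to 725 mm from the base axis. Payload 4 kg.
Tool frame: the origin (TCP) lies on the centre line of the jaws, within the pads' length; the fingertips stand 8 mm ahead of it and the grasp point (between the pads) lies 11 mm behind it (finger_overhang is the distance from the TCP to the fingertips, in mm); z points along the fingers, y is the line along which they close (so a half turn about z gives the same grasp; the last joint's range is limited). The gripper opens to 85 mm and grips with 20 to 120 N. Pads are 22 mm wide; open, the fingers measure 114 mm over their backs; the gripper's body (76 mm by 85 mm) begins 54 mm behind the grasp point. The pads swing forward as they close: fully open they stand 13 mm farther back than shut.
Start: joints at [1.21, 0.241, 0.005, 1.335, 0, 1.571], TCP at [176.51, 467.808, 239.306] pointing down, gripper open.
Joint ranges: [-2.72, 2.72], [-1.05, 1.87], [-1.09, 1.28], [-1.99, 2.15], [-1.42, 1.44], [-3.14, 3.14]. Speed limits (rad/s): [2.79, 2.79, 3.14, 3.14, 3.14, 3.14].

## Interface

Orientations are given as a rotation vector (axis times angle).
In Python, from station import * gives the robot as it stands. The module is installed in compiled form; this text tells all that it offers.
- The arm moves only by the tool apply_moves, never from a script. Its argument "rows" is a list of rows, each a list of 7 numbers: the opening, from 0 (shut) to 1 (fully open), then the shift along the tool's x, y, z in m, then the turn, a rotation vector about the tool's x, y, z in rad. A call has 1 to 12 rows; each row shifts and turns the commanded pose from where the row before left it, along the tool's axes as they then stand; what a row does not reach is not made up. A row lasts 1/12 s, in which the tool goes at most 41.7 mm and 7.16 degrees, less where a joint would pass 70% of its speed; a pose out of reach is approached as far as the arm can. A call is refused whole if a number of a shift passes 0.0417 or a number of a turn 0.125, either way. A call with a gripper value outside its range is refused whole. The fingers move at their own pace and stop on an object; "squeeze" is the grip in N (left out, the last holds). Time passes only in rows, so rows that do not move let the fingers close. It gives the time, the measured TCP pose, the force, the opening and the grip force at its end, in the units of the state.
- state(): the state, without advancing time (a new reading comes with each control period).
- snapshot(name): name is "scene" or "top" or "wrist"; returns a dict with "img" (420x560x3 uint8, red, green, blue), "intrinsics" (3x3 intrinsics, pixels), "k1" (the pictures are not rectified: a ray, as slopes to the right and down, at radius r is drawn at 1 + k1 r^2 times it, then the intrinsics apply), "R" (3x3) and "t" (3): a world point X has camera coordinates R X + t. Camera axes: x right, y down, z forward; pixel columns grow to the right and rows downward; lengths in mm; the calibration is good to about 2 mm. A picture is of the moment at which its call begins. There is no depth.
- sign_off(): hands the job in; it is judged then, once.
The state is a dict: "time": time; "qpos": joint angles; "qd": joint speeds; "tau": joint torques, N m; "ee_pos": TCP position; "tcp_rot": TCP orientation; "force": force on the tool from outside, world axes, zero at the start; "torque": the same for the moment, N m; "gripper_width": finger opening in mm; "grip_force": force on a finger pad.
Only numpy, scipy, OpenCV 4.12 (cv2) and the standard library are available. Lean on these libraries where they do the work, as an engineer would, in place of code of your own. Each camera call takes 0.05 s, during which the arm holds its last target. There are 200 camera calls.

## Task

Test the blue-and-grey 9 V battery: lay it on the tester's black plate just at the mouth of the orange flared guides, studs facing the opening, and let go of it. Then push it from behind with closed fingers so that the guides centre it and it slides into the housing, until you feel the sprung contact at the bottom press back firmly, but gently enough not to drive that contact to its end stop; leave the battery in there pressed against the contact, and do not disturb the other things on the desk.

Things in the scene. Friction and masses are not known exactly. Their poses are not given: they have to be found in the camera images.
- battery_mid (a point): Centre of the 9 V block battery (one end blue, the rest grey; about 45 g) lying on its narrow side: body 17.5 mm wide (own x), 46.5 mm long (own y), 26 mm tall (own z, up); point half-way in all three. Grasp it across the 17.5 mm. Two snap studs are on the blue end, towards own -y, and stand 4.5 mm further out than the body; they touch nothing themselves.
- battery_nose (a point): Centre of the stud end face of the battery's body, 23.3 mm from battery_mid towards own -y, same axes.
- tester: Battery tester fixed to the desk. Origin on the desk under the middle of the housing's front opening; own +x is the pushing direction (into the housing), z up. Black base plate x = -80 to +70 mm, 84 mm wide, its top at z = 4 mm: the battery lies on it. Grey housing x = 0 to 70 mm, 76 mm wide, 51 mm high, a knob on it to 56 mm.
- tester_mouth (a point): Middle of the mouth of the two orange guides, 18 mm in front of the tester's origin, at z = 17 mm, axes as the tester. The guides, 4 mm thick and up to z = 28 mm, narrow from a 50 mm gap here to 19.5 mm at the housing.
- tester_throat (a point): Middle of the tunnel's opening in the housing (tester x = 0, z = 17 mm), axes as the tester. The tunnel runs on along +x, 19.5 mm wide, roof at z = 34 mm; it, the guides and the plate are slippery plastic. Two sprung white cheeks in its sides squeeze the battery from x = 7 mm on, fully from 13 mm: pushing it then takes 2 to 8 N, and this drag keeps it where it is left.
- contact_range (a point): Middle of the range of the hidden sprung contact (tester x = 27 mm, z = 17 mm). Set differently each time: the nose meets it at x = 20 to 34 mm (tail then at -26 to -12 mm); feel for it. From there the push rises 4 N per mm; end stop after 4 mm (16 N). Well seated, it presses back with 4 to 12 N, so the fingers push with about 11 to 14 N in all (slowly, 10 mm/s).
- film_can_mid (a point): Black film can with grey lid, standing, 34 mm diameter, 53 mm tall; bystander, point half-way up.
- pin_jar_mid (a point): Small clear jar with white lid, 48 mm diameter, 46 mm tall; bystander, point half-way up.
- mug_mid (a point): Blue and white mug, 78 mm wide, 92 mm tall; bystander, point half-way up.
- usb_stick_mid (a point): Green and white USB stick lying flat, 18 x 56 x 8 mm; bystander, point half-way up.
There are look-alikes about, which are no part of the job. Leave any yellow look-alike of the part that bears battery_mid alone.

How it is judged:
By the outcome, as a careful person would: the job done as asked, in the order asked, and still so for the second after the job is handed in, with the robot touching nothing.
It also fails if it takes over 61 s, if anything falls off the work surface, if the arm or the gripper's body presses on something with over 40 N, if the wrist force passes 120 N, or if a joint passes its speed limit or range.

## Working session

There is one attempt and no reset: what is moved stays moved. The work goes in short steps, Python scripts to look and compute and a tool call to move; the robot and the scene stay as the last step left them, time stands still between calls to the robot, and variables do not carry over. Pictures are saved under pics/ and viewed, at most 10 in all, crops included, and the job is handed in when it is done.

Besides the shell and the picture viewer there is one more tool, called after "Request:" as name([rows], argument=value, ...), one row to a line, values as JSON. apply_moves: Moves the arm, as the interface text tells. Its arguments: {"type":"object","properties":{"rows":{"type":"array","items":{"type":"array","items":{"type":"number"}}},"squeeze":{"type":"number"}},"required":["rows"]}

```bash
mkdir -p pics
cat > h.py <<'E'
from station import *
import numpy as np, cv2
def ray(s,u,v):
    K=np.array(s["intrinsics"],float);k1=s["k1"]
    d=np.array([(u-K[0,2])/K[0,0],(v-K[1,2])/K[1,1]]);p=d.copy()
    for _ in range(30): p=d/(1+k1*(p@p))
    R=np.array(s["R"]);t=np.array(s["t"]).ravel()
    return -R.T@t, R.T@np.array([p[0],p[1],1])
def at(s,u,v,z):
    c,d=ray(s,u,v); return c+d*(z-c[2])/d[2]
def proj(s,X):
    K=np.array(s["intrinsics"],float);x=np.array(s["R"])@np.array(X,float)+np.array(s["t"]).ravel()
    p=x[:2]/x[2];p=p*(1+s["k1"]*(p@p));return K[0,0]*p[0]+K[0,2],K[1,1]*p[1]+K[1,2]
def save(s,n,box=None,f=1):
    im=np.array(s["img"])[:,:,::-1]
    if box: a,b,c,d=box; im=im[b:d,a:c]
    cv2.imwrite("pics/"+n,cv2.resize(im,None,fx=f,fy=f,interpolation=cv2.INTER_CUBIC))
E
python3 - <<'E'
from h import *
import pickle
a=snapshot("top");b=snapshot("scene")
pickle.dump((a,b),open("s.pkl","wb"))
save(a,"top.png",None,1.4);save(b,"scene.png",None,1.4)
for s in(a,b):
  print(ray(s,280,210),s["k1"])
print(state())
E
```

```text
(array([ 413.25884036,  -39.56307519, 1213.66038711]), array([ 0.10803917, -0.00459324, -0.99420174])) 0.03379890944078344
(array([  -79.24574206, -1067.99185712,   578.38389024]), array([ 0.48921842,  0.78159092, -0.38762578])) 0.01705040448804965
{'time': 0.1, 'qpos': array([ 1.21000256e+00,  2.41338313e-01,  3.88702643e-03,  1.33519345e+00,
       -1.59515325e-05,  1.57079472e+00]), 'qd': array([ 0.00065238, -0.00169267,  0.00354839, -0.0008249 , -0.00085402,
        0.00146258]), 'tau': array([ 5.40099554e-04, -3.73136508e+01,  2.53011131e+01,  1.08539194e-02,
       -1.61526600e-05,  3.02061757e-06]), 'ee_pos': array([176.32420254, 467.30663759, 238.51233578]), 'tcp_rot': array([-5.63605232e-01, -3.09030100e+00,  2.86056457e-03]), 'force': array([-0.0459221 , -0.21274129, -0.37411036]), 'torque': array([ 0.06062305, -0.00526617,  0.00578015]), 'grip_force': 0.0, 'gripper_width': 85.58155897551883}
```

View pics/top.png

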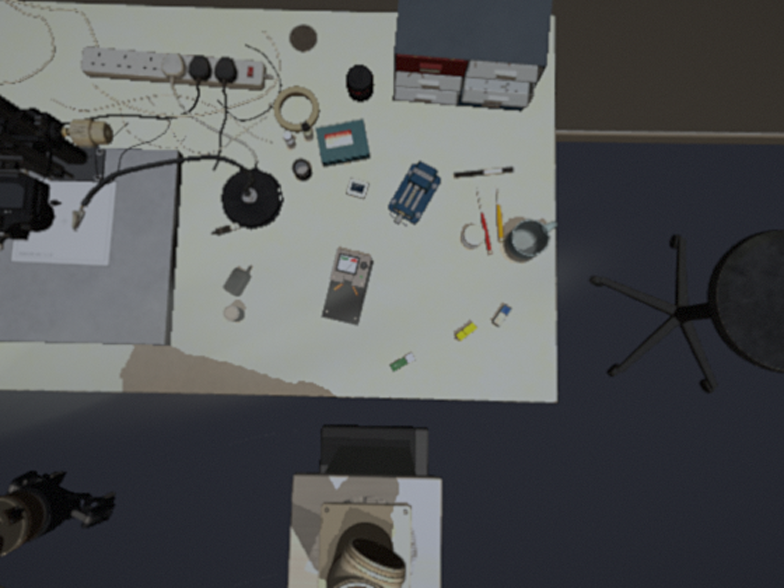

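View pics/scene.png

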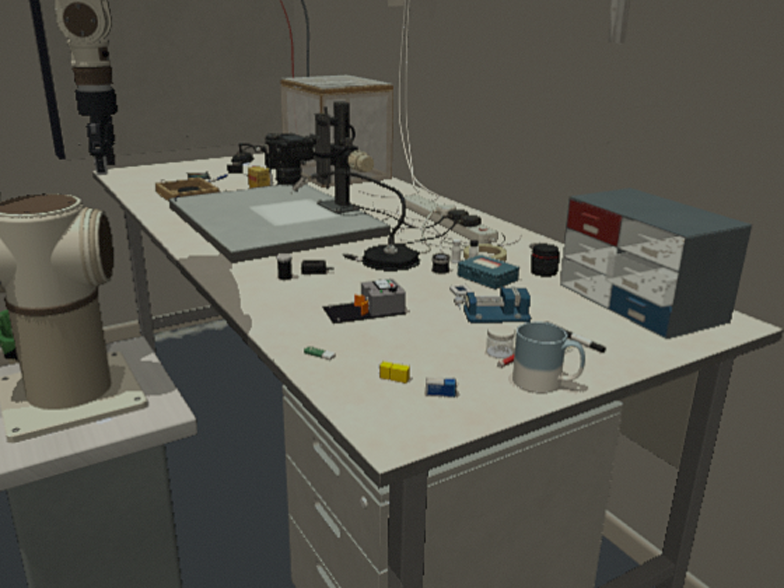

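The top view shows the tester at (348,285), a blue and grey block at (502,314), its yellow look-alike at (466,330), the USB stick at (402,362) and the film can at (234,312). The block at (502,314) is blue and grey and fits the description. I'll confirm it in one enlarged crop.

Run:
```python
from h import *
import pickle
a,b=pickle.load(open("s.pkl","rb"))
A=np.array(a["img"])[:,:,::-1];B=np.array(b["img"])[:,:,::-1]
r=lambda i,w,h:cv2.resize(i,(w,h),interpolation=cv2.INTER_CUBIC)
# top crops: tester x 220..280,y170..235 ; battery x 315..375,y205..250
t=r(A[170:235,220:275],55*7,65*7); bt=r(A[205:250,320:375],55*7,45*7)
sc=r(B[250:290,255:335],80*4,40*4)
im=np.zeros((560,790,3),np.uint8); im[:455,:385]=t; im[:315,390:775]=bt; im[330:490,390:710]=sc
cv2.imwrite("pics/crop.png",im)
for n,u,v,z in(("bat",358.6,224.5,26),("yel",333,236,26),("usb",287,258.5,8),("tester",248.5,203,30)): print(n,at(a,u,v,z).round(1))
```

```text
bat [ 503.9 -285.2   26. ]
yel [ 467.  -207.8   26. ]
usb [395.3 -70.2   8. ]
tester [561.   51.8  30. ]
```

View pics/crop.png

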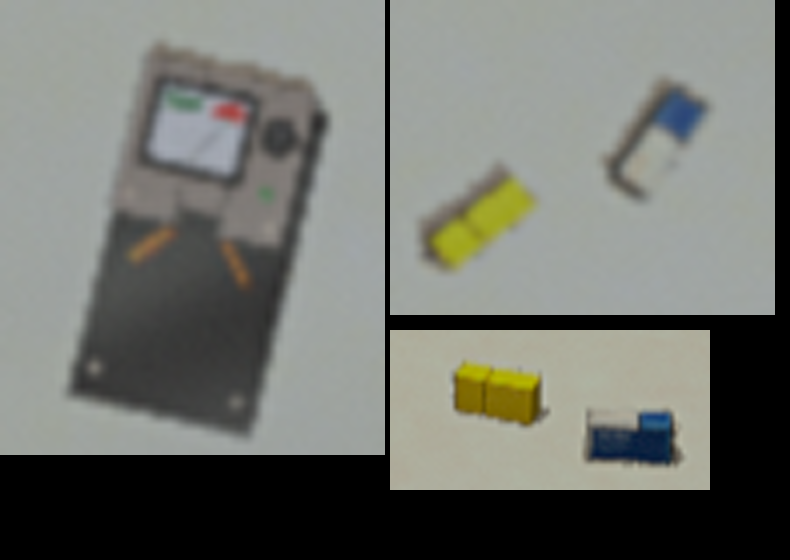

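The crop confirms it: the battery's top runs from the blue end near (690,95) to the grey end near (637,180), and the yellow block is at (480,220). The tester's plate front corners are at (72,395) and (250,435), and the orange guides face down the image.

Run:
```python
from h import *
import pickle
a,b=pickle.load(open("s.pkl","rb"))
T=lambda u,v,z:at(a,220+(u)/7-.5+.07,170+v/7-.5+.07,z)
Bq=lambda u,v,z:at(a,320+(u-390)/7-.43,205+v/7-.43,z)
for n,p in dict(fl=T(72,395,4),fr=T(250,435,4),gml=T(132,259,28),gmr=T(247,285,28),gtl=T(173,232,28),gtr=T(225,243,28),hl=T(117,212,51),hr=T(277,245,51),hbl=T(155,45,51),hbr=T(323,90,51),blue=Bq(690,94,26),grey=Bq(636,184,26)).items(): print(n,p.round(1))
def hs(lo,hi,box):
    im=np.array(a["img"]);x0,y0,x1,y1=box
    h=cv2.cvtColor(im[y0:y1,x0:x1],cv2.COLOR_RGB2HSV);m=cv2.inRange(h,lo,hi);v,u=np.nonzero(m);return u.mean()+x0,v.mean()+y0,len(u)
r=hs((95,90,60),(125,255,255),(340,205,375,250));print("bluecent",r,at(a,*r[:2],26).round(1))
print(state()["tcp_rot"])
```

```text
fl [490.9 109.3   4. ]
fr [475.1  29.8   4. ]
gml [549.5  82.4  28. ]
gmr [539.3  31.8  28. ]
gtl [561.8  64.9  28. ]
gtr [557.5  42.   28. ]
hl [567.   87.2  51. ]
hr [554.4  18.1  51. ]
hbl [640.2  73.4  51. ]
hbr [6.223e+02 2.000e-01 5.100e+01]
blue [ 524.1 -296.7   26. ]
grey [ 484.3 -273.4   26. ]
bluecent (np.float64(360.8095238095238), np.float64(221.0952380952381), 21) [ 514.5 -291.8   26. ]
[-5.63605232e-01 -3.09030100e+00  2.86056457e-03]
```

Request:
apply_moves([
  [0.5,-0.028,-0.029,0,0,0,0],
  [0.5,-0.028,-0.029,0,0,0,0],
  [0.5,-0.028,-0.029,0,0,0,0],
  [0.5,-0.028,-0.029,0,0,0,0],
  [0.5,-0.028,-0.029,0,0,0,0],
  [0.5,-0.028,-0.029,0,0,0,0],
  [0.5,-0.028,-0.029,0,0,0,0],
  [0.5,-0.028,-0.029,0,0,0,0],
  [0.5,-0.028,-0.029,0,0,0,0],
  [0.5,-0.028,-0.029,0,0,0,0],
  [0.5,-0.028,-0.029,0,0,0,0],
  [0.5,-0.028,-0.029,0,0,0,0],
])

```text
time: 1.1
ee_pos: [368.0, 21.6, 239.3]
tcp_rot: [0.564, 3.09, 0.0]
force: [0.3, 1.5, 0.9]
gripper_width: 42.6
grip_force: 0.0
```

```bash
cat >> h.py <<'E'
from scipy.spatial.transform import Rotation as Ro
def goto(x,y,z,yaw):
    """remaining tool-frame shift (mm), turn (rad) to TCP target, tool down, tool y at world angle yaw deg"""
    s=state();R=Ro.from_rotvec(s["tcp_rot"]);yy=np.radians(yaw);Y=np.array([np.cos(yy),np.sin(yy),0]);Z=np.array([0,0,-1.]);X=np.cross(Y,Z)
    T=Ro.from_matrix(np.c_[X,Y,Z]);d=np.array([x,y,z])-s["ee_pos"]
    print("t",round(s["time"],2),"pos",s["ee_pos"].round(1),"q",s["qpos"].round(3),"F",s["force"].round(1),"w",round(s["gripper_width"],1))
    print("shift now-axes",R.inv().apply(d).round(1),"target-axes",T.inv().apply(d).round(1),"turn",(R.inv()*T).as_rotvec().round(4))
E
python3 -c "
from h import *
goto(504,-285,150,59.7)"
```

```text
t 1.1 pos [368.   21.6 239.3] q [ 0.058 -0.021 -0.294  1.298  0.     0.419] F [0.3 1.5 0.9] w 42.6
shift now-axes [-235.5 -238.8   89.3] target-axes [-272.1 -196.1   89.3] turn [2.000e-04 1.000e-04 1.679e-01]
```

Request:
apply_moves([
  [0.5,-0.026,-0.024,0.01,0,0,0.084],
  [0.5,-0.027,-0.021,0.01,0,0,0.084],
  [0.5,-0.0275,-0.019,0.01,0,0,0],
  [0.5,-0.0275,-0.019,0.01,0,0,0],
  [0.5,-0.0275,-0.019,0.01,0,0,0],
  [0.5,-0.0275,-0.019,0.01,0,0,0],
  [0.5,-0.0275,-0.019,0.01,0,0,0],
  [0.5,-0.0275,-0.019,0.01,0,0,0],
  [0.5,-0.0275,-0.019,0.009,0,0,0],
  [0.5,-0.023,-0.016,0,0,0,0],
  [0.5,0,0,0,0,0,0],
])

```text
time: 2.02
ee_pos: [511.2, -280.4, 148.3]
tcp_rot: [-0.827, -3.031, 0.002]
force: [1.8, -0.0, 0.5]
gripper_width: 42.5
grip_force: 0.0
```

```bash
python3 -c "
from h import *
goto(504,-285,150,59.7)
w=snapshot('wrist');import pickle;pickle.dump(w,open('w.pkl','wb'));save(w,'w1.png')
print(ray(w,280,210),proj(w,[504,-285,26]),proj(w,[524.1,-296.7,26]))"
```

```text
t 2.02 pos [ 511.2 -280.4  148.3] q [-5.010e-01  4.550e-01  7.300e-02  1.188e+00 -1.000e-03  3.200e-02] F [ 1.8 -0.   0.5] w 42.5
shift now-axes [ 3.9 -7.6 -1.7] target-axes [ 3.9 -7.6 -1.7] turn [-0.0013  0.0003 -0.0042]
(array([ 452.68718582, -243.94448407,  282.03495568]), array([ 0.23103855, -0.12366141, -0.96518539])) (np.float64(262.970589480917), np.float64(204.06166955610237)) (np.float64(263.4683679444933), np.float64(234.89079046919935))
```

View pics/w1.png

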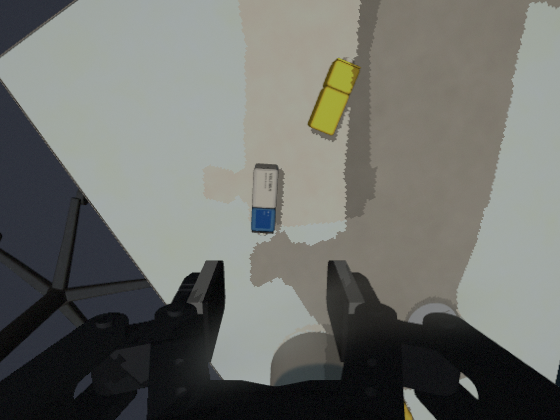

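The wrist view shows the battery with its grey end near (266,170), its blue stud end at (263,232), and width from about column 252 to 277. The yellow block at (335,97) is clear of it.

Run:
```python
from h import *
import pickle
w=pickle.load(open("w.pkl","rb"))
im=np.array(w["img"])[155:245,240:290]
h=cv2.cvtColor(im,cv2.COLOR_RGB2HSV);m=cv2.inRange(h,(100,110,60),(125,255,255))
m=cv2.morphologyEx(m,cv2.MORPH_OPEN,np.ones((3,3)))
v,u=np.nonzero(m);print(len(u),u.min()+240,u.max()+240,v.min()+155,v.max()+155,cv2.minAreaRect(np.c_[u+240,v+155].astype(np.float32)))
for n,p in dict(tail=(265.5,170),nose=(262.8,232.5),bl=(251,231.5),br=(274.5,233),tl=(254,170),tr=(277.5,171)).items(): print(n,at(w,*p,26).round(1))
big=cv2.resize(im[:,:,::-1],None,fx=6,fy=6,interpolation=cv2.INTER_CUBIC);cv2.imwrite("pics/w1c.png",big)
```

```text
510 252 274 208 231 ((263.0, 219.5), (23.0, 22.0), 90.0)
tail [ 483.9 -270.8   26. ]
nose [ 522.3 -296.2   26. ]
bl [ 517.2 -303.2   26. ]
br [ 526.9 -289.    26. ]
tl [ 479.9 -277.7   26. ]
tr [ 488.8 -264.    26. ]
```

View pics/w1c.png

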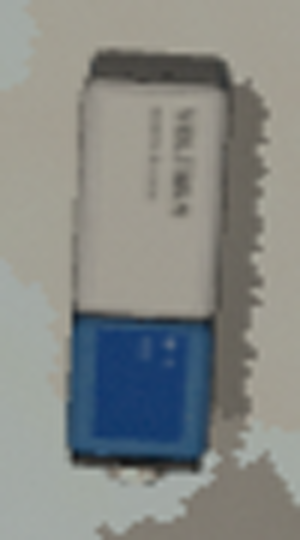

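```bash
python3 -c "
from h import *
goto(503,-283.8,12,57.0)"
```

```text
t 2.07 pos [ 510.2 -278.1  148.7] q [-0.499  0.452  0.07   1.189 -0.     0.033] F [ 0.6  1.  -0.5] w 43.1
shift now-axes [  3.1  -8.6 136.7] target-axes [  3.   -8.7 136.7] turn [-0.0002 -0.0015  0.0441]
```

Request:
apply_moves([
  [0.5,0.003,-0.0087,0,0,0,0.044],
  [0.5,0,0,0.02,0,0,0],
  [0.5,0,0,0.03,0,0,0],
  [0.5,0,0,0.03,0,0,0],
  [0.5,0,0,0.01,0,0,0],
  [0.5,0,0,0,0,0,0],
  [0.5,0,0,0,0,0,0],
])

```text
time: 2.65
ee_pos: [502.9, -281.3, 60.6]
tcp_rot: [-0.886, -3.013, -0.001]
force: [-0.0, -0.3, 0.0]
gripper_width: 42.7
grip_force: 0.0
```

```bash
python3 -c "
from h import *
goto(503,-283.8,12,57.0)"
```

```text
t 2.65 pos [ 502.9 -281.3   60.6] q [-0.51   0.523 -0.065  0.984  0.     0.062] F [-0.  -0.3  0. ] w 42.7
shift now-axes [-1.5 -2.1 48.6] target-axes [-1.5 -2.1 48.6] turn [ 0.0001 -0.0012  0.0038]
```

Request:
apply_moves([
  [0.5,-0.0015,-0.0021,0.012,0,0,0.004],
  [0.5,0,0,0.016,0,0,0],
  [0.5,0,0,0.014,0,0,0],
  [0.5,0,0,0.006,0,0,0],
  [0.5,0,0,0,0,0,0],
  [0.5,0,0,0,0,0,0],
  [0.5,0,0,0,0,0,0],
])

```text
time: 3.23
ee_pos: [504.2, -285.1, 13.5]
tcp_rot: [0.893, 3.01, -0.001]
force: [-0.1, -0.8, -0.3]
gripper_width: 42.8
grip_force: 0.0
```

```bash
python3 -c "
from h import *
goto(503,-283.8,12,57.0)"
```

```text
t 3.23 pos [ 504.2 -285.1   13.5] q [-0.515  0.582 -0.107  0.88  -0.     0.062] F [-0.1 -0.8 -0.3] w 42.8
shift now-axes [1.8 0.4 1.5] target-axes [1.8 0.4 1.5] turn [ 0.0001  0.0024 -0.0009]
```

Request:
apply_moves([
  [0.1,0,0,0.001,0,0,0],
  [0.1,0,0,0,0,0,0],
  [0.1,0,0,0,0,0,0],
  [0.1,0,0,0,0,0,0],
  [0.1,0,0,0,0,0,0],
  [0.1,0,0,0,0,0,0],
  [0.1,0,0,0,0,0,0],
  [0.1,0,0,0,0,0,0],
], squeeze=40)

```text
time: 3.9
ee_pos: [503.9, -285.0, 12.2]
tcp_rot: [0.893, 3.01, -0.001]
force: [0.9, 0.2, 5.0]
gripper_width: 16.7
grip_force: 40.0
```

Request:
apply_moves([
  [0.1,0,0,-0.01,0,0,0],
  [0.1,0,0,-0.03,0,0,0],
  [0.1,0,0,-0.03,0,0,0],
  [0.1,0,0,-0.03,0,0,0],
  [0.1,0,0,0,0,0,0],
  [0.1,0,0,0,0,0,0],
])

```text
time: 4.4
ee_pos: [504.5, -285.3, 113.8]
tcp_rot: [0.892, 3.008, -0.002]
force: [0.2, -0.1, -1.2]
gripper_width: 17.0
grip_force: 39.3
```

```bash
python3 -c "
from h import *
goto(504.2,-285.1,112.5,57.0)
w=snapshot('wrist');import pickle;pickle.dump(w,open('w2.pkl','wb'));save(w,'w2.png')
o=np.array([561.5,53.8]);d=np.array([np.cos(np.radians(-11.2)),np.sin(np.radians(-11.2))])
m=o-45*d;print(m);goto(m[0],m[1],110,78.8)"
```

```text
t 4.4 pos [ 504.5 -285.3  113.8] q [-0.515  0.473  0.006  1.099 -0.     0.062] F [ 0.2 -0.1 -1.2] w 17.0
shift now-axes [ 0.3 -0.   1.3] target-axes [ 0.3 -0.   1.3] turn [ 0.0003  0.0046 -0.0008]
[517.35701801  62.5405458 ]
t 4.45 pos [ 503.2 -284.5  111.8] q [-0.515  0.475  0.003  1.098  0.     0.062] F [-1.   0.2 -0.3] w 16.5
shift now-axes [177.4 298.6   1.7] target-axes [ 53.6 343.2   1.8] turn [-1.000e-04  7.000e-04 -3.813e-01]
```

View pics/w2.png

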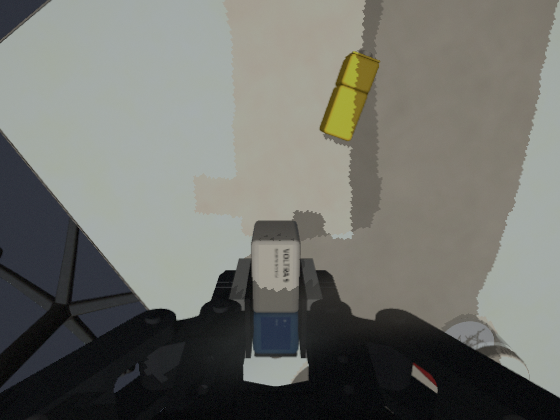

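The battery is held squarely, blue end towards the gripper's -x. Its top face spans rows 242 to 355, centred on column 276.

```bash
python3 -c "
from h import *
import pickle
w=pickle.load(open('w2.pkl','rb'));s=state();R=Ro.from_rotvec(s['tcp_rot'])
for p in((276,241),(276,355)): print(R.inv().apply(at(w,*p,s['ee_pos'][2]+14.5)-s['ee_pos']).round(1))
"
```

```text
[ 23.6   1.7 -14.5]
[-22.9   1.7 -14.5]
```

Request:
apply_moves([
  [0.1,0.012,0.022,0,0,0,0],
  [0.1,0.018,0.03,0,0,0,0],
  [0.1,0.018,0.03,0,0,0,0],
  [0.1,0.018,0.03,0,0,0,0],
  [0.1,0.018,0.03,0,0,0,0],
  [0.1,0.018,0.03,0,0,0,0],
  [0.1,0.018,0.03,0,0,0,0],
  [0.1,0.018,0.03,0,0,0,0],
  [0.1,0.018,0.03,0,0,0,0],
  [0.1,0.015,0.025,0,0,0,0],
  [0.1,0,0,0,0,0,-0.1],
  [0.1,0,0,0,0,0,-0.1],
])

```text
time: 5.45
ee_pos: [514.6, 51.3, 109.2]
tcp_rot: [-0.574, -3.084, 0.002]
force: [0.8, -0.1, -0.3]
gripper_width: 17.1
grip_force: 39.3
```

Request:
apply_moves([
  [0.1,0,0,0,0,0,-0.1],
  [0.1,0,0,0,0,0,-0.081],
  [0.1,0,0,0,0,0,0],
  [0.1,0,0,0,0,0,0],
])

```text
time: 5.78
ee_pos: [515.1, 49.2, 109.8]
tcp_rot: [-0.31, -3.123, 0.001]
force: [0.2, -0.4, -1.0]
gripper_width: 16.7
grip_force: 39.3
```

```bash
python3 -c "
from h import *
import pickle
goto(517.4,62.5,110,78.8)
w=snapshot('wrist');pickle.dump(w,open('w3.pkl','wb'));save(w,'w3.png',None,1.4)
goto(517.4,62.5,110,78.8)
"
```

```text
t 5.78 pos [515.1  49.2 109.8] q [ 0.095  0.371 -0.168  1.036  0.     0.293] F [ 0.2 -0.4 -1. ] w 16.7
shift now-axes [ 0.4 13.5 -0.2] target-axes [ 0.3 13.5 -0.2] turn [-0.001  -0.0034 -0.0024]
t 5.83 pos [515.4  49.2 110.1] q [ 0.095  0.37  -0.167  1.036 -0.     0.293] F [ 0.1 -0.1 -1. ] w 16.6
shift now-axes [ 0.6 13.5  0. ] target-axes [ 0.6 13.5  0.1] turn [-0.0008 -0.0027 -0.0023]
```

View pics/w3.png

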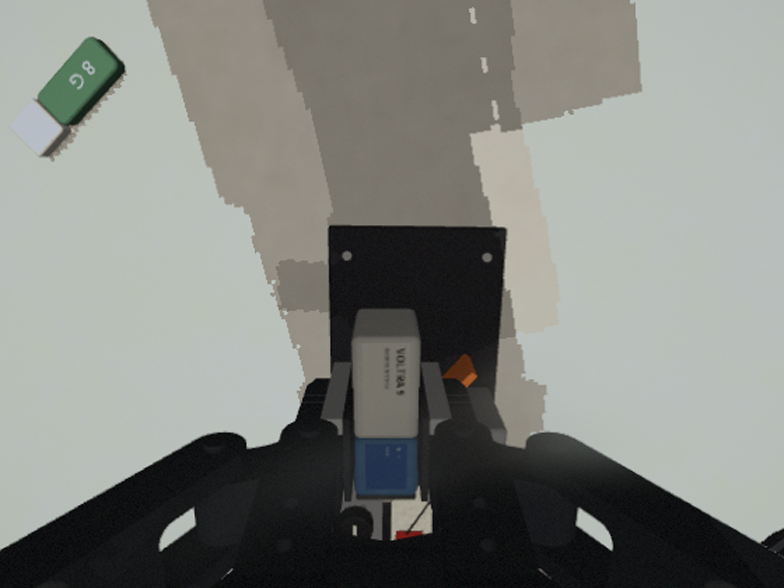

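The wrist view shows the plate's front corners at (330,227) and (506,230), one orange guide end at (462,368), and the battery held straight along the plate.

```bash
python3 -c "
from h import *
import pickle
w=pickle.load(open('w3.pkl','rb'))
A=at(w,330/1.4,227.5/1.4,4);B=at(w,506/1.4,230/1.4,4);m=(A+B)/2
d=A-B;print(A,B,np.hypot(d[0],d[1]));ang=np.degrees(np.arctan2(d[1],d[0]));print(ang, at(w,330/1.4,300/1.4,4),at(w,500/1.4,330/1.4,4))
e=np.radians(ang-90);u=np.array([np.cos(e),np.sin(e)]);print('origin',m[:2]+80*u)
s=state();R=Ro.from_rotvec(s['tcp_rot'])
for p in((385.5,335),(385.5,497)): print(R.inv().apply(at(w,p[0]/1.4,p[1]/1.4,s['ee_pos'][2]+14.5)-s['ee_pos']).round(1))
"
```

```text
[475.18509224  32.28664281   4.        ] [492.37820185 112.11499832   4.        ] 81.65885965957798
-102.15446838821084 [509.18087472  24.44230834   4.        ] [540.41888259 102.54120674   4.        ]
origin [405.57496541  89.04466059]
[ 26.1   1.4 -14.4]
[-20.    1.3 -14.6]
```

```bash
python3 -c "
from h import *
goto(520.9,62.9,17,78.3)"
```

```text
t 5.83 pos [515.4  49.2 110.1] q [ 0.095  0.37  -0.167  1.036 -0.     0.293] F [ 0.1 -0.1 -1. ] w 16.6
shift now-axes [-3.  14.6 93. ] target-axes [-2.6 14.6 93.1] turn [-0.0008 -0.0027  0.0064]
```

Request:
apply_moves([
  [0.1,-0.003,0.0146,0,0,0,0.006],
  [0.1,0,0,0.02,0,0,0],
  [0.1,0,0,0.03,0,0,0],
  [0.1,0,0,0.022,0,0,0],
  [0.1,0,0,0.01,0,0,0],
  [0.1,0,0,0.006,0,0,0],
  [0.1,0,0,0,0,0,0],
  [0.1,0,0,0,0,0,0],
])

```text
time: 6.5
ee_pos: [522.8, 63.0, 23.9]
tcp_rot: [0.317, 3.125, 0.0]
force: [-0.2, 0.1, -0.2]
gripper_width: 16.7
grip_force: 39.3
```

```bash
python3 -c "
from h import *
goto(520.9,62.9,17,78.3)"
```

```text
t 6.5 pos [522.8  63.   23.9] q [ 0.12   0.486 -0.248  0.836 -0.     0.322] F [-0.2  0.1 -0.2] w 16.7
shift now-axes [ 1.8 -0.5  6.9] target-axes [ 1.8 -0.5  6.9] turn [0.0002 0.0007 0.0018]
```

Now I lower it slowly to touch the plate.

Request:
apply_moves([
  [0.1,0.0015,0,0.002,0,0,0],
  [0.1,0,0,0.002,0,0,0],
  [0.1,0,0,0.001,0,0,0],
  [0.1,0,0,0.001,0,0,0],
  [0.1,0,0,0,0,0,0],
  [0.1,0,0,0,0,0,0],
])

```text
time: 7.0
ee_pos: [520.8, 63.3, 17.5]
tcp_rot: [0.316, 3.125, 0.0]
force: [-0.1, 1.0, -0.9]
gripper_width: 16.9
grip_force: 39.3
```

Request:
apply_moves([
  [0.1,0,0,0.0005,0,0,0],
  [0.1,0,0,0.0005,0,0,0],
  [0.1,0,0,0,0,0,0],
  [0.1,0,0,0,0,0,0],
])

```text
time: 7.33
ee_pos: [520.7, 63.3, 16.3]
tcp_rot: [-0.316, -3.126, 0.0]
force: [0.0, 0.1, -0.5]
gripper_width: 16.6
grip_force: 39.3
```

Request:
apply_moves([
  [0.1,0,0,0.0005,0,0,0],
  [0.1,0,0,0,0,0,0],
  [0.1,0,0,0,0,0,0],
])

```text
time: 7.58
ee_pos: [520.8, 63.3, 16.2]
tcp_rot: [0.316, 3.125, 0.0]
force: [-1.6, 0.6, 4.0]
gripper_width: 16.6
grip_force: 40.0
```

Request:
apply_moves([
  [0.1,0,0,0.0005,0,0,0],
  [0.1,0,0,0,0,0,0],
  [0.1,0,0,0,0,0,0],
])

```text
time: 7.83
ee_pos: [520.8, 63.3, 16.2]
tcp_rot: [0.316, 3.125, 0.0]
force: [-2.8, -0.4, 9.1]
gripper_width: 16.4
grip_force: 40.6
```

Request:
apply_moves([
  [0.25,0,0,-0.0005,0,0,0],
  [0.35,0,0,0,0,0,0],
  [0.4,0,0,0,0,0,0],
  [0.4,0,0,0,0,0,0],
  [0.4,0,0,-0.01,0,0,0],
  [0.4,0,0,-0.02,0,0,0],
  [0.4,0,0,-0.03,0,0,0],
  [0.4,0.02,0,-0.01,0,0,0],
  [0.4,0.03,0,0,0,0,0],
  [0.0,0.012,0,0,0,0,0],
  [0.0,0,0,0,0,0,0],
  [0.0,0,0,0,0,0,0],
])

```text
time: 8.83
ee_pos: [460.2, 75.9, 86.6]
tcp_rot: [0.315, 3.124, 0.0]
force: [0.5, -0.5, 0.6]
gripper_width: 0.3
grip_force: 0.0
```

```bash
python3 -c "
from h import *
import pickle
w=snapshot('wrist');pickle.dump(w,open('w4.pkl','wb'));save(w,'w4.png',None,1.4)
e=np.radians(-11.7);m=np.array([562,54.4])-80*np.array([np.cos(e),np.sin(e)]);goto(m[0],m[1],22,78.3)
"
```

```text
t 8.88 pos [461.   75.9  86.6] q [ 0.163  0.305 -0.337  0.927 -0.     0.365] F [ 0.3 -0.1  0.8] w 0.0
shift now-axes [-23.1  -0.6  64.6] target-axes [-23.2  -0.5  64.6] turn [0.0006 0.002  0.0026]
```

View pics/w4.png

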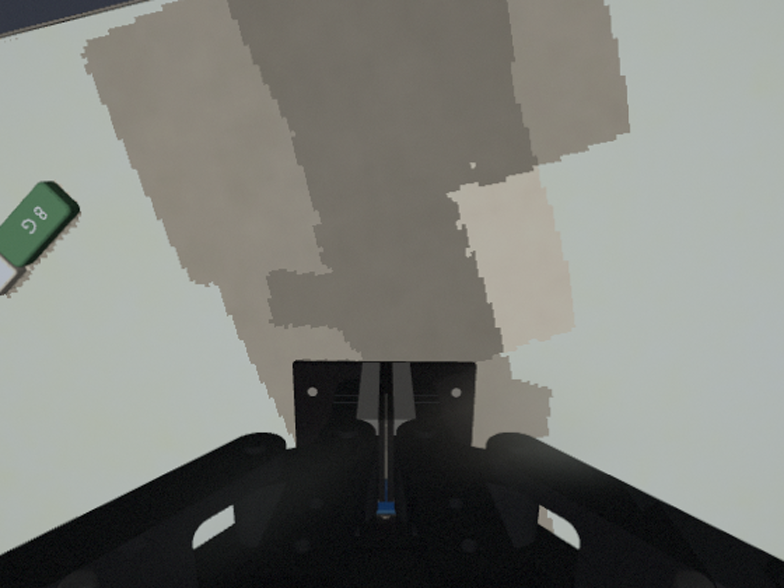

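Request:
apply_moves([
  [0,0,-0.0005,0.02,0,0,0.002],
  [0,0,0,0.025,0,0,0],
  [0,0,0,0.016,0,0,0],
  [0,0,0,0.005,0,0,0],
  [0,-0.005,0,0,0,0,0],
  [0,-0.004,0,0,0,0,0],
  [0,0,0,0,0,0,0],
  [0,0,0,0,0,0,0],
])

```text
time: 9.55
ee_pos: [470.6, 73.5, 20.9]
tcp_rot: [0.32, 3.122, 0.001]
force: [0.2, -0.0, 0.3]
gripper_width: -0.1
grip_force: 0.0
```

```bash
cat >> h.py <<'E'
def rel():
    s=state();e=np.radians(-11.7);d=np.array([np.cos(e),np.sin(e)]);n=np.array([-d[1],d[0]])
    p=s["ee_pos"][:2]-np.array([562,54.4]);f=s["force"]
    print("t",round(s["time"],2),"front x",(p@d+11).round(1),"y",(p@n).round(1),"z",s["ee_pos"][2].round(1),"push",(-f[:2]@d).round(1),"lat",(f[:2]@n).round(1),"fz",f[2].round(1),"rot",s["tcp_rot"].round(3))
E
python3 -c "
from h import *
rel();goto(482,71,20,78.3);snapshot('top');rel()"
```

```text
t 9.55 front x -82.4 y 0.2 z 20.9 push -0.2 lat -0.0 fz 0.3 rot [3.200e-01 3.122e+00 1.000e-03]
t 9.55 pos [470.6  73.5  20.9] q [ 0.155  0.41  -0.39   0.768 -0.     0.359] F [ 0.2 -0.   0.3] w -0.1
shift now-axes [-11.7  -0.1   1. ] target-axes [-11.7  -0.1   0.9] turn [0.001  0.0027 0.    ]
t 9.6 front x -83.0 y 0.1 z 20.8 push -0.1 lat 0.1 fz 0.1 rot [3.200e-01 3.123e+00 1.000e-03]
```

Request:
apply_moves([
  [0,-0.003,0,0,0,0,0],
  [0,-0.003,0,0,0,0,0],
  [0,-0.003,0,0,0,0,0],
  [0,-0.002,0,0,0,0,0],
  [0,-0.001,0,0,0,0,0],
  [0,-0.001,0,0,0,0,0],
  [0,-0.001,0,0,0,0,0],
  [0,-0.001,0,0,0,0,0],
  [0,-0.001,0,0,0,0,0],
  [0,-0.001,0,0,0,0,0],
  [0,-0.001,0,0,0,0,0],
  [0,-0.001,0,0,0,0,0],
])

```text
time: 10.6
ee_pos: [487.3, 69.6, 19.8]
tcp_rot: [-0.32, -3.125, 0.0]
force: [0.3, 0.8, -0.1]
gripper_width: 0.1
grip_force: 0.1
```

```bash
python3 -c "
from h import *
rel()"
```

```text
t 10.6 front x -65.2 y -0.3 z 19.8 push -0.1 lat 0.9 fz -0.1 rot [-0.32  -3.125  0.   ]
```

Request:
apply_moves([
  [0,-0.001,0,0,0,0,0],
  [0,-0.001,0,0,0,0,0],
  [0,-0.001,0,0,0,0,0],
  [0,-0.001,0,0,0,0,0],
  [0,-0.001,0,0,0,0,0],
  [0,-0.001,0,0,0,0,0],
  [0,-0.001,0,0,0,0,0],
  [0,-0.001,0,0,0,0,0],
  [0,-0.001,0,0,0,0,0],
  [0,-0.001,0,0,0,0,0],
  [0,-0.001,0,0,0,0,0],
  [0,-0.001,0,0,0,0,0],
])

```text
time: 11.6
ee_pos: [499.2, 67.1, 19.8]
tcp_rot: [0.32, 3.125, -0.0]
force: [-0.6, -0.1, 0.3]
gripper_width: 0.3
grip_force: 0.1
```

```bash
python3 -c "
from h import *
rel()
w=snapshot('wrist');save(w,'w5.png',None,1.4)"
```

```text
t 11.6 front x -53.1 y -0.3 z 19.8 push 0.6 lat -0.2 fz 0.3 rot [ 0.32   3.125 -0.   ]
```

View pics/w5.png

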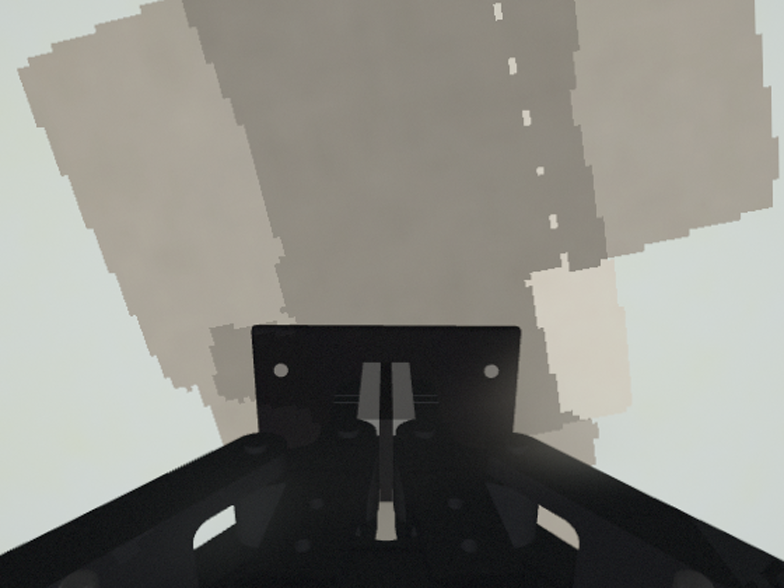

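The battery lies straight ahead of the closed fingers (grey strip at (386,520)), centred between the plate edges. I'll keep pushing.

Request:
apply_moves([
  [0,-0.001,0,0,0,0,0],
  [0,-0.001,0,0,0,0,0],
  [0,-0.001,0,0,0,0,0],
  [0,-0.001,0,0,0,0,0],
  [0,-0.001,0,0,0,0,0],
  [0,-0.001,0,0,0,0,0],
  [0,-0.001,0,0,0,0,0],
  [0,-0.001,0,0,0,0,0],
])

```text
time: 12.32
ee_pos: [507.0, 65.5, 19.8]
tcp_rot: [-0.319, -3.125, 0.0]
force: [-0.9, -0.0, 0.3]
gripper_width: 0.1
grip_force: 0.1
```

```bash
python3 -c "
from h import *
rel()"
```

```text
t 12.32 front x -45.1 y -0.3 z 19.8 push 0.8 lat -0.2 fz 0.3 rot [-0.319 -3.125  0.   ]
```

Request:
apply_moves([
  [0,-0.001,0,0,0,0,0],
  [0,-0.001,0,0,0,0,0],
  [0,-0.001,0,0,0,0,0],
  [0,-0.001,0,0,0,0,0],
  [0,-0.001,0,0,0,0,0],
  [0,-0.001,0,0,0,0,0],
  [0,-0.001,0,0,0,0,0],
  [0,-0.001,0,0,0,0,0],
])

```text
time: 12.98
ee_pos: [513.6, 63.9, 19.7]
tcp_rot: [-0.319, -3.123, 0.0]
force: [-4.4, 1.3, 4.4]
gripper_width: 0.2
grip_force: 2.4
```

```bash
python3 -c "
from h import *
rel()"
```

```text
t 12.98 front x -38.3 y -0.5 z 19.7 push 4.6 lat 0.3 fz 4.4 rot [-0.319 -3.123  0.   ]
```

Request:
apply_moves([
  [0,-0.0008,0,0,0,0,0],
  [0,-0.0008,0,0,0,0,0],
  [0,-0.0008,0,0,0,0,0],
  [0,-0.0008,0,0,0,0,0],
  [0,-0.0008,0,0,0,0,0],
])

```text
time: 13.4
ee_pos: [516.3, 63.2, 19.5]
tcp_rot: [-0.319, -3.121, 0.0]
force: [-7.7, 1.1, 6.4]
gripper_width: 0.2
grip_force: 3.5
```

```bash
python3 -c "
from h import *
rel()"
```

```text
t 13.4 front x -35.6 y -0.6 z 19.5 push 7.7 lat -0.5 fz 6.4 rot [-0.319 -3.121  0.   ]
```

Request:
apply_moves([
  [0,-0.0007,0,-0.0003,0,0,0],
  [0,-0.0007,0,-0.0003,0,0,0],
  [0,-0.0007,0,0,0,0,0],
])

```text
time: 13.65
ee_pos: [519.7, 62.6, 19.9]
tcp_rot: [-0.319, -3.123, 0.001]
force: [-3.5, -0.3, -1.1]
gripper_width: -0.2
grip_force: 2.0
```

```bash
python3 -c "
from h import *
rel()"
```

```text
t 13.65 front x -32.1 y -0.5 z 19.9 push 3.4 lat -1.1 fz -1.1 rot [-3.190e-01 -3.123e+00  1.000e-03]
```

Request:
apply_moves([
  [0,-0.0007,0,0,0,0,0],
  [0,-0.0007,0,0,0,0,0],
  [0,-0.0007,0,0,0,0,0],
])

```text
time: 13.9
ee_pos: [522.5, 62.2, 20.1]
tcp_rot: [-0.32, -3.125, 0.0]
force: [-4.7, 0.7, -0.2]
gripper_width: -0.0
grip_force: 2.0
```

```bash
python3 -c "
from h import *
rel()"
```

```text
t 13.9 front x -29.2 y -0.4 z 20.1 push 4.7 lat -0.3 fz -0.2 rot [-0.32  -3.125  0.   ]
```

Request:
apply_moves([
  [0,-0.0007,0,0,0,0,0],
  [0,-0.0007,0,0,0,0,0],
  [0,-0.0007,0,0,0,0,0],
])

```text
time: 14.15
ee_pos: [524.8, 61.8, 20.3]
tcp_rot: [-0.32, -3.125, 0.0]
force: [-4.1, 0.9, -0.0]
gripper_width: -0.1
grip_force: 2.0
```

Request:
apply_moves([
  [0,-0.0007,0,0,0,0,0],
  [0,-0.0007,0,0,0,0,0],
])

```text
time: 14.32
ee_pos: [526.2, 61.5, 20.4]
tcp_rot: [-0.32, -3.125, 0.0]
force: [-3.9, -0.9, -0.8]
gripper_width: -0.1
grip_force: 2.0
```

Request:
apply_moves([
  [0,-0.0007,0,0,0,0,0],
  [0,-0.0007,0,0,0,0,0],
])

```text
time: 14.48
ee_pos: [527.6, 61.2, 20.4]
tcp_rot: [-0.32, -3.125, 0.0]
force: [-4.5, -0.5, -0.3]
gripper_width: -0.1
grip_force: 2.0
```

```bash
python3 -c "
from h import *
rel()"
```

```text
t 14.48 front x -24.1 y -0.3 z 20.4 push 4.3 lat -1.4 fz -0.3 rot [-0.32  -3.125  0.   ]
```

Request:
apply_moves([
  [0,-0.0007,0,0,0,0,0],
  [0,-0.0007,0,0,0,0,0],
])

```text
time: 14.65
ee_pos: [529.0, 60.9, 20.4]
tcp_rot: [0.32, 3.125, -0.0]
force: [-3.6, 0.4, -0.2]
gripper_width: -0.4
grip_force: 2.0
```

Request:
apply_moves([
  [0,-0.0007,0,0,0,0,0],
  [0,-0.0007,0,0,0,0,0],
])

```text
time: 14.82
ee_pos: [530.4, 60.6, 20.4]
tcp_rot: [0.32, 3.125, -0.0]
force: [-4.3, -0.7, -0.1]
gripper_width: 0.0
grip_force: 2.0
```

Request:
apply_moves([
  [0,-0.0007,0,0,0,0,0],
  [0,-0.0007,0,0,0,0,0],
])

```text
time: 14.98
ee_pos: [531.7, 60.3, 20.4]
tcp_rot: [-0.32, -3.125, 0.0]
force: [-4.0, -0.5, -0.8]
gripper_width: 0.1
grip_force: 2.0
```

Request:
apply_moves([
  [0,-0.0007,0,0,0,0,0],
  [0,-0.0007,0,0,0,0,0],
])

```text
time: 15.15
ee_pos: [533.1, 60.1, 20.4]
tcp_rot: [-0.32, -3.125, 0.0]
force: [-4.5, -0.4, 0.3]
gripper_width: 0.1
grip_force: 2.0
```

Request:
apply_moves([
  [0,-0.0007,0,0,0,0,0],
  [0,-0.0005,0,0,0,0,0],
])

```text
time: 15.32
ee_pos: [534.3, 59.8, 20.4]
tcp_rot: [-0.32, -3.125, 0.0]
force: [-3.4, -0.4, -0.8]
gripper_width: 0.0
grip_force: 2.0
```

```bash
python3 -c "
from h import *
rel()"
```

```text
t 15.32 front x -17.2 y -0.3 z 20.4 push 3.3 lat -1.1 fz -0.8 rot [-0.32  -3.125  0.   ]
```

Request:
apply_moves([
  [0,-0.0007,0,0,0,0,0],
  [0,-0.0005,0,0,0,0,0],
])

```text
time: 15.48
ee_pos: [535.4, 59.6, 20.4]
tcp_rot: [-0.32, -3.125, 0.0]
force: [-4.6, -0.5, -0.3]
gripper_width: 0.2
grip_force: 2.0
```

Request:
apply_moves([
  [0,-0.0007,0,0,0,0,0],
  [0,-0.0005,0,0,0,0,0],
])

```text
time: 15.65
ee_pos: [535.9, 59.4, 20.2]
tcp_rot: [-0.319, -3.124, 0.0]
force: [-5.5, 0.0, 0.2]
gripper_width: -0.2
grip_force: 2.8
```

```bash
python3 -c "
from h import *
rel()"
```

```text
t 15.65 front x -15.6 y -0.4 z 20.2 push 5.4 lat -1.1 fz 0.2 rot [-0.319 -3.124  0.   ]
```

Request:
apply_moves([
  [0,-0.0006,0,0,0,0,0],
])

```text
time: 15.73
ee_pos: [536.0, 59.2, 20.0]
tcp_rot: [-0.319, -3.123, 0.0]
force: [-5.7, 0.6, -0.1]
gripper_width: -0.3
grip_force: 3.1
```

Request:
apply_moves([
  [0,-0.0006,0,0,0,0,0],
])

```text
time: 15.82
ee_pos: [536.2, 59.1, 19.9]
tcp_rot: [-0.319, -3.122, 0.0]
force: [-8.4, 0.3, 0.3]
gripper_width: -0.0
grip_force: 3.5
```

Request:
apply_moves([
  [0,-0.0006,0,0,0,0,0],
])

```text
time: 15.9
ee_pos: [536.4, 59.1, 19.8]
tcp_rot: [-0.319, -3.121, 0.0]
force: [-8.4, 0.2, 0.2]
gripper_width: 0.0
grip_force: 3.9
```

```bash
python3 -c "
from h import *
rel()"
```

```text
t 15.9 front x -15.0 y -0.6 z 19.8 push 8.3 lat -1.5 fz 0.2 rot [-0.319 -3.121  0.   ]
```

Request:
apply_moves([
  [0,-0.0006,0,0,0,0,0],
])

```text
time: 15.98
ee_pos: [536.6, 59.0, 19.7]
tcp_rot: [-0.319, -3.121, 0.0]
force: [-8.5, 0.3, 0.7]
gripper_width: 0.1
grip_force: 4.4
```

Request:
apply_moves([
  [0,-0.0006,0,0,0,0,0],
])

```text
time: 16.07
ee_pos: [536.7, 59.0, 19.6]
tcp_rot: [-0.318, -3.12, 0.0]
force: [-9.4, 0.1, 2.4]
gripper_width: 0.0
grip_force: 5.1
```

Request:
apply_moves([
  [0,-0.0006,0,0,0,0,0],
])

```text
time: 16.15
ee_pos: [536.8, 58.9, 19.6]
tcp_rot: [-0.318, -3.119, 0.0]
force: [-11.1, 1.6, 3.9]
gripper_width: -0.0
grip_force: 5.6
```

```bash
python3 -c "
from h import *
rel()"
```

```text
t 16.15 front x -14.6 y -0.7 z 19.6 push 11.2 lat -0.7 fz 3.9 rot [-0.318 -3.119  0.   ]
```

Request:
apply_moves([
  [0,-0.0006,0,-0.0002,0,0,0],
])

```text
time: 16.23
ee_pos: [536.9, 58.8, 19.6]
tcp_rot: [-0.318, -3.118, 0.0]
force: [-11.5, 0.7, 1.3]
gripper_width: 0.2
grip_force: 5.6
```

Request:
apply_moves([
  [0,-0.0003,0,0,0,0,0],
])

```text
time: 16.32
ee_pos: [537.0, 58.8, 19.6]
tcp_rot: [-0.318, -3.117, -0.0]
force: [-11.5, 0.9, 2.8]
gripper_width: 0.3
grip_force: 5.9
```

```bash
python3 -c "
from h import *
rel()"
```

```text
t 16.32 front x -14.4 y -0.7 z 19.6 push 11.5 lat -1.5 fz 2.8 rot [-0.318 -3.117 -0.   ]
```

One more small step, then a short hold to check the force.

Request:
apply_moves([
  [0,-0.0004,0,0,0,0,0],
  [0,0,0,0,0,0,0],
  [0,0,0,0,0,0,0],
  [0,0,0,0,0,0,0],
])

```text
time: 16.65
ee_pos: [537.1, 58.8, 19.6]
tcp_rot: [-0.318, -3.117, -0.0]
force: [-12.1, 1.8, 4.4]
gripper_width: 0.1
grip_force: 6.0
```

```bash
python3 -c "
from h import *
rel();snapshot('top');rel()"
```

```text
t 16.65 front x -14.3 y -0.7 z 19.6 push 12.2 lat -0.6 fz 4.4 rot [-0.318 -3.117 -0.   ]
t 16.7 front x -14.3 y -0.7 z 19.6 push 11.5 lat -0.8 fz 3.5 rot [-0.318 -3.117  0.   ]
```

The push holds at about 12 N, of which about 4 N is drag, so the contact presses back with about 8 N. I'll withdraw straight back, raise the arm and check.

Request:
apply_moves([
  [0,0.002,0,0,0,0,0],
  [0,0.004,0,0,0,0,0],
  [0,0.01,0,0,0,0,0],
  [0,0.02,0,0,0,0,0],
  [0,0.03,0,0,0,0,0],
  [0,0.02,0,-0.01,0,0,0],
  [0,0,0,-0.03,0,0,0],
  [0,0,0,-0.03,0,0,0],
  [0,0,0,-0.03,0,0,0],
  [0,0.03,0,-0.02,0,0,0],
  [0,0.03,0,0,0,0,0],
  [0,0,0,0,0,0,0],
])

```text
time: 17.7
ee_pos: [396.4, 88.7, 142.5]
tcp_rot: [0.317, 3.123, 0.003]
force: [-0.9, 0.7, -0.5]
gripper_width: 0.1
grip_force: 0.0
```

```bash
python3 -c "
from h import *
import cv2
rel();w=snapshot('wrist');b=snapshot('scene')
e=np.radians(-11.7);d=np.array([np.cos(e),np.sin(e)])
for x in(-16,-14,-12): p=np.array([562,54.4])+x*d; print(x,proj(w,[*p,30]))
A=np.array(w['img'])[:,:,::-1];B=np.array(b['img'])[150:290,180:400,::-1]
B=cv2.resize(B,(560,356));C=cv2.resize(np.vstack([A,B]),None,fx=.77,fy=.77);cv2.imwrite('pics/fin.png',C);print(C.shape)"
```

```text
t 17.7 front x -158.1 y -0.0 z 142.5 push 1.0 lat 0.5 fz -0.5 rot [3.170e-01 3.123e+00 3.000e-03]
-16 (np.float64(273.14155776232724), np.float64(394.0947053064316))
-14 (np.float64(273.1429412207017), np.float64(396.10748180092133))
-12 (np.float64(273.1443229915149), np.float64(398.11194369447355))
(598, 431, 3)
```

View pics/fin.png

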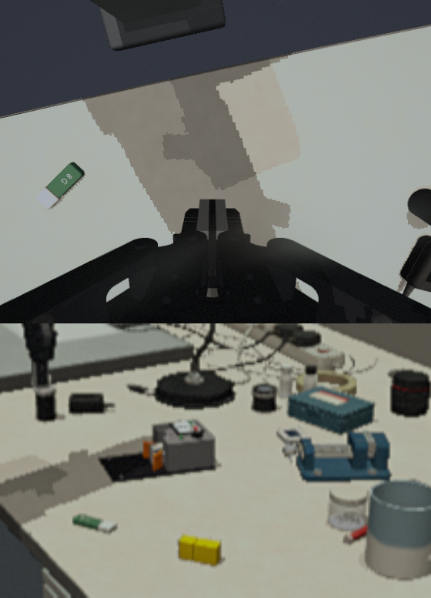

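Nothing on the desk was disturbed: the USB stick, yellow block, jar, mug and can are in place, and the battery is in the tester. I'll touch the tail lightly, well below the drag force, to confirm it stayed there.

Request:
apply_moves([
  [0,-0.03,0,0.02,0,0,0],
  [0,-0.03,0,0.02,0,0,0],
  [0,0,0,0.03,0,0,0],
  [0,0,0,0.03,0,0,0],
  [0,0,0,0.02,0,0,0],
  [0,-0.02,0,0,0,0,0],
  [0,-0.03,0,0,0,0,0],
  [0,-0.018,0,0,0,0,0],
  [0,-0.005,0,0,0,0,0],
  [0,0,0,0,0,0,0],
  [0,0,0,0,0,0,0],
])

```text
time: 18.72
ee_pos: [528.7, 60.9, 20.1]
tcp_rot: [-0.32, -3.125, -0.0]
force: [-0.7, -0.6, 0.1]
gripper_width: -0.5
grip_force: 0.0
```

```bash
python3 -c "
from h import *
rel()"
```

```text
t 18.72 front x -22.9 y -0.4 z 20.1 push 0.6 lat -0.7 fz 0.1 rot [-0.32  -3.125 -0.   ]
```

Request:
apply_moves([
  [0,-0.002,0,0,0,0,0],
  [0,-0.002,0,0,0,0,0],
  [0,-0.001,0,0,0,0,0],
  [0,-0.0005,0,0,0,0,0],
])

```text
time: 19.05
ee_pos: [534.0, 60.0, 20.9]
tcp_rot: [0.319, 3.125, 0.0]
force: [-0.9, 0.2, 0.0]
gripper_width: -0.1
grip_force: 0.0
```

Request:
apply_moves([
  [0,-0.0005,0,0,0,0,0],
  [0,-0.0005,0,0,0,0,0],
])

```text
time: 19.22
ee_pos: [534.9, 59.8, 20.8]
tcp_rot: [0.319, 3.125, 0.0]
force: [-0.5, -0.7, 0.9]
gripper_width: 0.2
grip_force: 0.0
```

Request:
apply_moves([
  [0,-0.0005,0,0,0,0,0],
  [0,-0.0005,0,0,0,0,0],
])

```text
time: 19.38
ee_pos: [536.0, 59.5, 20.7]
tcp_rot: [0.319, 3.125, -0.0]
force: [-0.6, 0.3, -0.5]
gripper_width: -0.1
grip_force: 0.0
```

Request:
apply_moves([
  [0,-0.0005,0,0,0,0,0],
])

```text
time: 19.47
ee_pos: [536.5, 59.4, 20.6]
tcp_rot: [0.319, 3.125, 0.0]
force: [-0.6, 0.6, -0.7]
gripper_width: -0.2
grip_force: 0.0
```

Request:
apply_moves([
  [0,-0.0005,0,0,0,0,0],
])

```text
time: 19.55
ee_pos: [536.6, 59.4, 20.5]
tcp_rot: [-0.319, -3.124, -0.0]
force: [-2.3, -0.3, 1.4]
gripper_width: -0.3
grip_force: 1.0
```

The tail is over 1 mm past the point where it first met the contact, so the battery is still pressed in. I'll withdraw and hand in.

Request:
apply_moves([
  [0,0.002,0,0,0,0,0],
  [0,0.004,0,0,0,0,0],
  [0,0.01,0,0,0,0,0],
  [0,0.02,0,0,0,0,0],
  [0,0.03,0,0,0,0,0],
  [0,0.02,0,-0.01,0,0,0],
  [0,0,0,-0.03,0,0,0],
  [0,0,0,-0.03,0,0,0],
  [0,0,0,-0.03,0,0,0],
  [0,0,0,0,0,0,0],
  [0,0,0,0,0,0,0],
  [0,0,0,0,0,0,0],
])

```text
time: 20.55
ee_pos: [452.3, 76.7, 120.4]
tcp_rot: [-0.32, -3.125, 0.0]
force: [0.1, 0.7, -0.3]
gripper_width: -0.1
grip_force: 0.0
```

```bash
python3 -c "
from h import *
rel();print(sign_off())"
```

```text
t 20.55 front x -100.9 y -0.4 z 120.4 push 0.1 lat 0.7 fz -0.3 rot [-0.32  -3.125  0.   ]
the job is handed in; nothing more can be done
None
```

The battery is in the tester and was handed in at 20.6 s: I pushed it to about 12 N, and it now sits about 1.1 mm into the contact's 4 mm, pressing back with roughly 4.6 N, near the low end of the 4–12 N range; nothing else was disturbed.

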